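# Clamp the pellet die through the guard window

### The arm

A 6-joint arm with a two-finger parallel gripper is mounted at the origin on a cart in front of the work surface, level with it; the furniture and walls round the work are solid. World frame = base frame: x ahead of the robot, y to its left, z up, the work surface at z = 0. Lengths are in mm, angles in rad, forces in N, time in s.
With the tool pointing down it reaches from about 425 to 925 mm from the base axis. Payload 12.5 kg.
Tool frame: the origin (TCP) lies at the very end of the fingers, on their centre line; the grasp point (between the pads) lies 19 mm behind it; z points along the fingers, y is the direction in which the jaws open and shut (so a half turn about z gives the same grasp; the last joint's range is limited). The gripper opens to 85 mm and grips with 20 to 120 N. Pads are 22 mm wide; open, the fingers measure 114 mm over their backs; the gripper's body (76 mm by 85 mm) begins 54 mm behind the grasp point. The pads swing forward as they close: fully open they stand 13 mm farther back than shut.
Start: joints at [1.066, 0.491, 1.559, -0, 1.092, -0.106], TCP at [242.68, 575.978, 231.327] pointing down, gripper open.
Joint ranges: [-3.1, 3.1], [-0.84, 2.19], [0.05, 2.79], [-1.13, 4.28], [0.06, 2.93], [-2.69, 2.69]. Speed limits (rad/s): [2.22, 2.22, 2.79, 3.14, 3.14, 3.14].

### API

Orientations are given as a unit quaternion [w, x, y, z].
In Python, from rig import robot gives the robot as it stands. The module is installed in compiled form; this text tells all that it offers.
- The arm moves only by the tool step_arm, never from a script. Its argument "deltas" is a list that holds one entry, the list of rows, each a list of 4 numbers: the shift along the tool's x, y, z in mm, then the turn about the tool's z in degrees. A call has exactly 10 rows; each row is the pose to reach, as a shift and turn from the pose commanded when the call began, along the tool's axes at that moment; what a row does not reach only later rows make up. A row lasts 1/10 s, in which the tool goes at most 50 mm and 8.59 degrees, less where a joint would pass 70% of its speed; a pose out of reach is approached as far as the arm can. A call with a gripper value outside its range is refused whole. "jaw" is the opening, from -1 (shut) to 1 (fully open), so that 0 is half open, set as the call begins (left out, the last holds). The fingers move at their own pace and stop on an object; "newtons" is the grip in N (left out, the last holds). Time passes only in rows, so rows that repeat a pose let the fingers close, or fill a call up. It gives the time, the measured TCP pose, the force and the opening at its end, in the units of the state.
- robot.observe(): the state, without advancing time (a new reading comes with each control period).
- robot.grab_frame(name): name is "scene" or "side" or "wrist"; returns the picture (400x640x3 uint8, blue, green, red); there is no depth.
- robot.get_calibration(name): a dict with "fx", "fy", "cx", "cy" (pixels), "view" (4x4, takes a point from world to camera coordinates); the wrist camera has in their place "tool_from_camera" (4x4, takes a point from camera to tool coordinates, whose origin is the TCP and whose axes are the flange's). Camera axes: x right, y up, looking along -z (the intrinsics and any distortion apply to the point x, -y, -z); pixel columns grow to the right and rows downward; lengths in mm; the calibration is good to about 2 mm. A picture is of the moment at which its call begins: read the wrist's pose just before it. get_calibration takes no time and is no camera call.
- robot.hand_in(): hands the job in, once; it reports no verdict.
Trained networks look in the newest picture that a camera, given by its name, has taken for a name from the list of things; names that differ only in an ending like _2 or _b are one class to them, and where a whole thing is asked for, a point or a joint stands for the part that bears it (a point fixed in the world has none). Each returns a list of dicts, best first, with "confidence" (0 to 1); they miss things now and then, are a little off and sometimes report something else, mostly with a low value. They report only what shows in the picture. A call takes as long as a camera call. They do not tell look-alikes from the thing itself.
- robot.look_for(camera, label): "position" ([column, row] in pixels, amid what is visible of it).
The state is a dict: "t": time; "joints": joint angles; "joint_vel": joint speeds; "joint_efforts": joint torques, N m; "tool_pos": TCP position; "tcp_rot": TCP orientation; "force": force on the tool from outside, world axes, zero at the start; "torque": the same for the moment, N m; "grip_width": finger opening in mm.
Only numpy, scipy, OpenCV 4.12 (cv2) and the standard library are available. Lean on these libraries where they do the work, as an engineer would, in place of code of your own. Each camera call takes 0.05 s, during which the arm holds its last target.

### The job

With the fingertips, gently push the steel pellet die along its channel until it is home against the end stop; do not pick it up. Then reach down through the window of the guard without touching the guard, press the lever fully down and keep it pressed: the program finishes while the robot is still holding the lever down. Leave the crucible, the weight and the bottle standing where they are.

Things in the scene. Friction and masses are not known exactly. Their poses are not given: they have to be found in the camera images.
- fixture: White-painted clamping station fixed to the worktop, 250 x 245 mm, deck 15 mm thick. Origin: on the worktop, under the deck; +x points away from the robot along the die channel, +y left, z up. The channel on its right part: centre line at y = -65 mm, 50 mm clear between two steel rails 8 mm wide and 10 mm high, open at the near end.
- die_home (a point): Point on the deck where the centre of the die's underside is when home against the stop: x = +55, y = -65 mm on the fixture. The steel stop block is 26 mm high, near face 22 mm beyond this point. A plunger on the left (bearing block 30 mm high, y = -4 to -24 mm) comes out 10 mm as the lever goes down and may nudge the die 3 mm to the right rail.
- guard: Low grey box guard with clear walls, fixed over the lever. Top 60 mm above the deck, 75 above the worktop, plate 4 mm. Origin: on the deck under the window's centre; axes as the fixture's. Spans x -75 to +105, y -58 to +58 mm. The window in its top, edged in black rubber, is 84 (x) by 74 mm (y) clear: enter with shut fingers. It stands up to 8 mm off the lever pad in x and y. Do not touch.
- die: Loose steel pellet die standing in the channel: upright cylinder 44 mm in diameter, 36 mm high, with a 24 mm punch raising it to 41 mm, 0.25 to 0.5 kg. Origin: centre of its underside, on the deck. It starts 35 to 85 mm short of its home.
- lever_pad (a point): Middle of the upper face of the lever's black paddle (40 mm along x, 34 mm along y), under the guard window; about 42 mm above the deck (18 mm below the guard's top) at rest, about 22 mm above the deck when fully down. The lever's pivot is 82 mm farther along the fixture's +x, 30 mm above the deck.
- lever (a joint): Angle of the lever in rad: 0 = at rest, raised by its spring; 0.25 = fully down on its stop. About 4 N on the pad starts it, about 8 N holds it fully down; let go, it springs back up.
- crucible: Bystander: small white crucible, 43 mm wide, 34 mm high, right of the fixture. Origin: centre of its underside.
- weight: Bystander: calibration weight with a knob, 28 mm wide, 52 mm high, left of the guard. Origin: centre of its underside.
- bottle: Bystander: white bottle with screw cap, 66 mm wide, 121 mm high, behind the fixture. Origin: centre of its underside.
Not all that is in view belongs to the job. Leave any red or yellow look-alike of the die alone.

How it is judged:
By the outcome, as a careful person would: the job done as asked, in the order asked, and still so for the second after the job is handed in, while the arm keeps its last pose, push and grip.
It also fails if it takes over 45 s, if anything falls off the work surface, if the arm or the gripper's body presses on something with over 40 N, if the wrist force passes 120 N, or if a joint passes its speed limit or range.

## Working session

There is one attempt and no reset: what is moved stays moved. The work goes in short steps, Python scripts to look and compute and a tool call to move; the robot and the scene stay as the last step left them, time stands still between calls to the robot, and variables do not carry over. Pictures are saved under pics/ and viewed, and the job is handed in when it is done.

Besides the shell and the picture viewer there is one more tool, called after "Call:" by a JSON object that holds its "fn" and its "kwargs". step_arm: Moves the arm, as the interface text tells. Its arguments: {"type":"object","properties":{"deltas":{"type":"array"},"jaw":{"type":"number"},"newtons":{"type":"number"}},"required":["deltas"]}

```bash
mkdir -p pics
python3 - <<'E'
from rig import robot
import cv2,numpy as np
np.set_printoptions(precision=4,suppress=True)
for n in ["scene","side","wrist"]:
    im=robot.grab_frame(n); cv2.imwrite(f"pics/{n}0.png",im)
    print(n,robot.get_calibration(n))
print(robot.observe())
E
```

```text
scene {'fx': 421.37786523822865, 'fy': 421.37786523822865, 'cx': 325.0056935335572, 'cy': 196.3283871130591, 'view': array([[   0.7069,   -0.7073,   -0.0036, -417.7706],
       [   0.3811,    0.3766,    0.8443, -310.3642],
       [  -0.5959,   -0.5982,    0.5358, -553.4798],
       [   0.    ,    0.    ,    0.    ,    1.    ]])}
side {'fx': 504.9622352821213, 'fy': 504.9622352821213, 'cx': 322.1381359460851, 'cy': 192.33728640030162, 'view': array([[  -0.9666,   -0.2554,    0.0229,  600.1579],
       [   0.1324,   -0.4204,    0.8976, -112.2012],
       [  -0.2196,    0.8706,    0.4402, -908.2073],
       [   0.    ,    0.    ,    0.    ,    1.    ]])}
wrist {'fx': 330.97989164887457, 'fy': 330.97989164887457, 'cx': 321.0348845188261, 'cy': 196.52516022771246, 'tool_from_camera': array([[   0.0005,    0.9528,    0.3035,   77.1822],
       [   1.    ,   -0.0004,   -0.0006,    0.3258],
       [  -0.0005,    0.3035,   -0.9528, -142.8182],
       [   0.    ,    0.    ,    0.    ,    1.    ]])}
{'t': 0.15, 'joints': array([ 1.0664,  0.4915,  1.5593,  0.    ,  1.0917, -0.1056]), 'joint_vel': array([-0.001 , -0.0019, -0.0002,  0.    ,  0.0001, -0.0003]), 'joint_efforts': array([  0.0017, -61.8715, -26.1688,  -0.0001,   0.0033,  -0.    ]), 'tool_pos': array([242.5854, 575.8445, 230.8568]), 'tcp_rot': array([-0.0001,  0.1981,  0.9802, -0.0004]), 'force': array([-0.7229, -0.5454,  0.7607]), 'torque': array([ 0.0047, -0.0275, -0.0496]), 'grip_width': 85.4888804444119}
```

View pics/scene0.png

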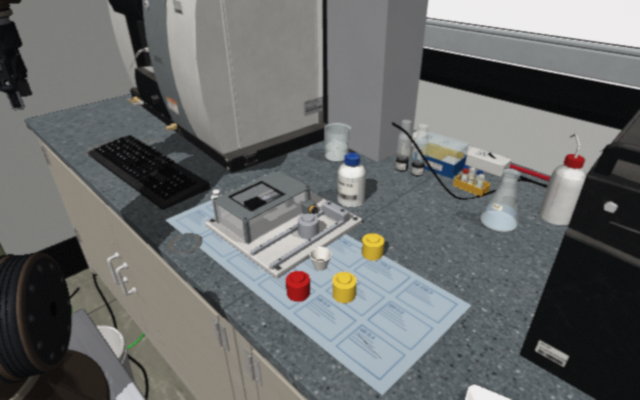

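View pics/side0.png

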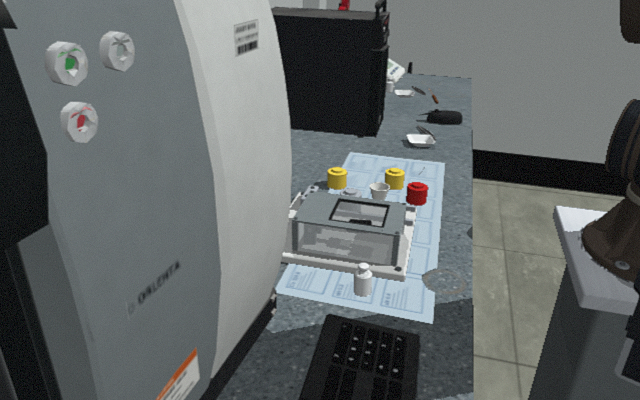

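View pics/wrist0.png

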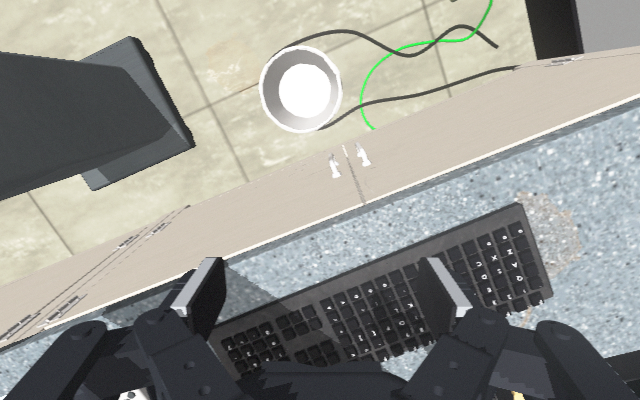

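The scene view shows the fixture around (285,235). The guard window is at (265,195), the die at (308,226), the crucible at (320,260), and the red and yellow look-alikes are on the mat. The side view shows the guard window at (360,212) and the weight at (363,280). I'll measure from zoomed crops.

```bash
cat > h.py <<'E'
from rig import robot
import cv2,numpy as np
np.set_printoptions(precision=2,suppress=True)
from scipy.spatial.transform import Rotation as R
def K(n):
    c=robot.get_calibration(n); return c,np.array([[c['fx'],0,c['cx']],[0,c['fy'],c['cy']],[0,0,1]])
def T_wc(n,st=None):  # camera->world
    c=robot.get_calibration(n)
    if n!='wrist': return np.linalg.inv(c['view'])
    q=st['tcp_rot']; T=np.eye(4); T[:3,:3]=R.from_quat([q[1],q[2],q[3],q[0]]).as_matrix(); T[:3,3]=st['tool_pos']
    return T@c['tool_from_camera']
def px2z(n,uv,z,st=None):
    c=robot.get_calibration(n); T=T_wc(n,st)
    d=np.array([(uv[0]-c['cx'])/c['fx'],-(uv[1]-c['cy'])/c['fy'],-1]); d=T[:3,:3]@d; o=T[:3,3]
    return o+d*(z-o[2])/d[2]
def w2px(n,p,st=None):
    c=robot.get_calibration(n); q=np.linalg.inv(T_wc(n,st))@np.r_[p,1]
    return np.array([c['cx']+c['fx']*q[0]/-q[2],c['cy']-c['fy']*q[1]/-q[2]])
def crop(src,x,y,w,h,s,out):
    im=cv2.imread(src)[y:y+h,x:x+w]; cv2.imwrite(out,cv2.resize(im,None,fx=s,fy=s,interpolation=cv2.INTER_CUBIC))
E
python3 - <<'E'
from h import *
crop('pics/scene0.png',195,160,180,130,4.4,'pics/s0c.png')
crop('pics/side0.png',270,155,180,140,4.2,'pics/d0c.png')
for l in ['fixture','guard','die','lever_pad','crucible','weight','bottle']:
    for n in ['scene','side']:
        print(l,n,[(np.array(d['position']).round(1),round(d['confidence'],2)) for d in robot.look_for(n,l)[:3]])
E
```

```text
fixture scene [(array([292.5, 238.4]), 0.94)]
fixture side [(array([349.5, 258.7]), 0.8)]
guard scene []
guard side [(array([347.9, 225.5]), 0.82), (array([352.2, 190.8]), 0.19)]
die scene [(array([308.6, 226.4]), 0.92), (array([374.9, 247.1]), 0.92), (array([344.5, 285.8]), 0.84)]
die side [(array([395.1, 175.7]), 0.81), (array([414.9, 192.5]), 0.71), (array([349.4, 226.6]), 0.71)]
lever_pad scene [(array([257.1, 199.2]), 0.62), (array([318.8, 258.4]), 0.39)]
lever_pad side [(array([362.4, 220.2]), 0.61)]
crucible scene [(array([318.8, 256.3]), 0.86)]
crucible side [(array([349.3, 226.1]), 0.66), (array([376.4, 188.3]), 0.63)]
weight scene []
weight side [(array([363.1, 283.3]), 0.8)]
bottle scene [(array([349.1, 181.3]), 0.6), (array([259.7, 200.6]), 0.47)]
bottle side []
```

View pics/s0c.png

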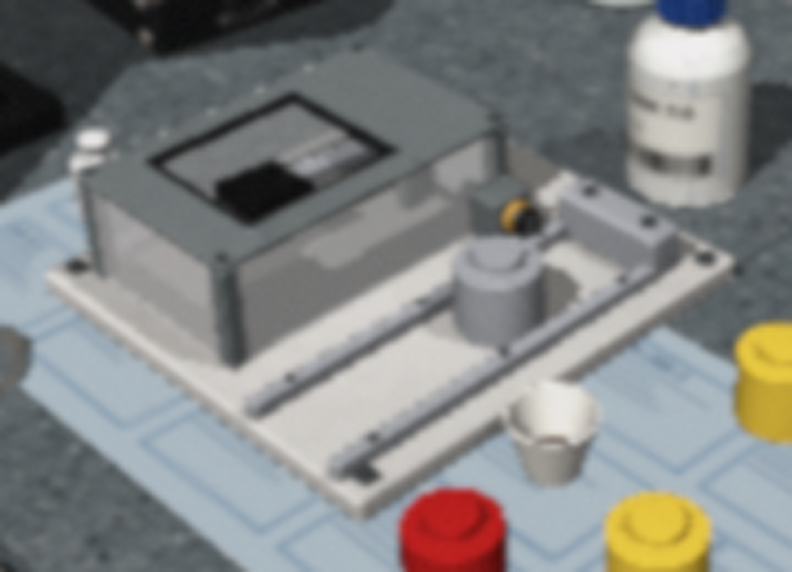

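View pics/d0c.png

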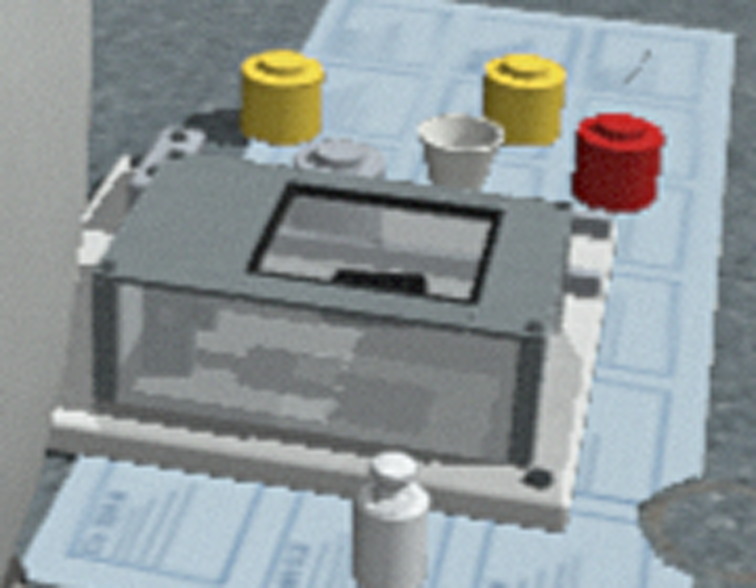

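Run:
```python
from h import *
S=lambda x,y:((x+.5)/4.4-.5+195,(y+.5)/4.4-.5+160)
D=lambda x,y:((x+.5)/4.2-.5+270,(y+.5)/4.2-.5+155)
for nm,p,z in [('gNL',(82,172),75),('gNR',(220,265),75),('gFR',(500,130),75),('gFL',(365,50),75),('wNL',(152,161),75),('wNR',(247,222),75),('wFR',(396,150),75),('wFL',(293,94),75),
 ('dNL',(48,275),15),('dNR',(365,510),15),('dFR',(735,260),15),('railLn',(255,405),25),('railRn',(340,465),25),('punch',(499,252),56)]:
    print('scene',nm,px2z('scene',S(*p),z))
for nm,p,z in [('gNL',(542,330),75),('gNR',(575,203),75),('gFR',(190,152),75),('gFL',(95,268),75),('wNL',(478,300),75),('wNR',(503,208),75),('wFR',(290,185),75),('wFL',(249,271),75),('dNL',(565,520),15),('punch',(340,150),56)]:
    print('side',nm,px2z('side',D(*p),z))
```

```text
scene gNL [446.75 190.44  75.  ]
scene gNR [447.92  79.96  75.  ]
scene gFR [614.87  75.46  75.  ]
scene gFL [620.23 187.16  75.  ]
scene wNL [476.16 174.76  75.  ]
scene wNR [476.95  99.08  75.  ]
scene wFR [566.16  98.01  75.  ]
scene wFL [564.2  177.39  75.  ]
scene dNL [427.77 207.35  15.  ]
scene dNR [431.1  -35.58  15.  ]
scene dFR [678.31 -27.58  15.  ]
scene railLn [433.27  42.4   25.  ]
scene railRn [434.86 -15.38  25.  ]
scene punch [560.52  18.75  56.  ]
side gNL [445.95 189.2   75.  ]
side gNR [445.51  78.73  75.  ]
side gFR [615.52  80.26  75.  ]
side gFL [623.34 193.2   75.  ]
side wNL [472.86 173.58  75.  ]
side wNR [474.41  92.58  75.  ]
side wFR [565.71  98.58  75.  ]
side wFL [564.09 177.47  75.  ]
side dNL [427.56 224.27  15.  ]
side punch [559.46  19.48  56.  ]
```

```bash
cat >> h.py <<'E'
def todelta(target,yawdeg,st=None):
    """target world TCP, yaw = world angle of tool x axis (deg)"""
    st=st or robot.observe(); q=st['tcp_rot']; M=R.from_quat([q[1],q[2],q[3],q[0]]).as_matrix()
    cur=np.degrees(np.arctan2(M[1,0],M[0,0])); dy=(yawdeg-cur+180)%360-180
    return M.T@(np.array(target)-st['tool_pos']),-dy,cur
E
python3 - <<'E'
from h import *
for uv in [(230,165),(140,110),(30,118)]: print(px2z('scene',uv,0))
print(todelta([500,90,260],181.8))
E
```

```text
[632.17 417.18   0.  ]
[ 644.5  1010.67    0.  ]
[ 338.16 1212.44    0.  ]
(array([-425.84, -347.92,  -28.69]), np.float64(-24.649036049188396), np.float64(157.15096395081162))
```

Call:
{"fn": "step_arm", "kwargs": {"deltas": [[[-15,-12,-3,-1],[-45,-37,-5,-4],[-82,-67,-8,-7],[-122,-100,-11,-10],[-162,-132,-14,-12.5],[-202,-165,-17,-15],[-242,-198,-20,-17.5],[-282,-230,-23,-20],[-320,-261,-26,-22.3],[-355,-290,-28,-24.6]]], "jaw": -1, "newtons": 40}}

```text
t: 1.85
tool_pos: [456.5, 171.7, 259.6]
tcp_rot: [0.0, -0.016, 1.0, 0.0]
force: [0.9, 1.0, -0.5]
grip_width: -0.1
```

Run:
```python
from h import *
print(todelta([500,90,260],181.8))
```

```text
(array([-40.87, -83.07,  -0.34]), np.float64(0.047667661931768635), np.float64(-178.15233233806822))
```

Call:
{"fn": "step_arm", "kwargs": {"deltas": [[[-5,-10,0,0],[-12,-24,0,0],[-20,-42,0,0],[-30,-60,0,0],[-36,-73,0,0],[-40,-81,0,0],[-41,-83,0,0],[-41,-83,0,0],[-41,-83,0,0],[-41,-83,0,0]]]}}

```text
t: 2.85
tool_pos: [499.1, 92.4, 259.2]
tcp_rot: [0.0, -0.016, 1.0, 0.0]
force: [0.0, -0.4, 0.0]
grip_width: -0.2
```

Run:
```python
from h import *
import pickle
st=robot.observe(); im=robot.grab_frame('wrist'); pickle.dump(st,open('st1.p','wb')); cv2.imwrite('pics/w1.png',im); print(st['tool_pos'],st['tcp_rot'],st['force'])
```

```text
[499.06  92.41 259.23] [ 0.   -0.02  1.    0.  ] [ 0.01 -0.35  0.  ]
```

View pics/w1.png

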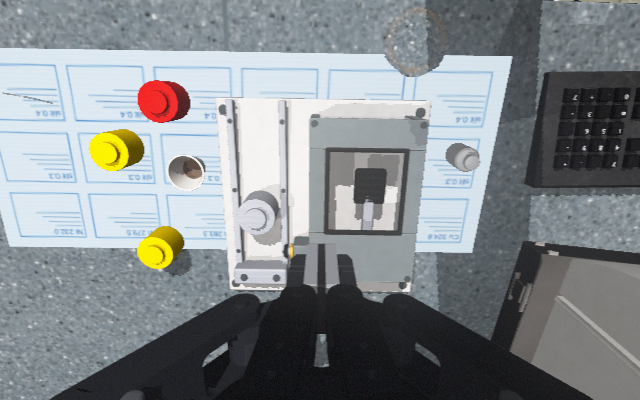

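The wrist view shows the die at (256,214), window centre (364,191), paddle at (370,186), stop block near (262,271), fixture nearly square to the tool. I'll zoom for accurate corners.

Run:
```python
from h import *
crop('pics/w1.png',210,90,230,205,3.4,'pics/w1c.png')
```

```text
(no output)
```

View pics/w1c.png

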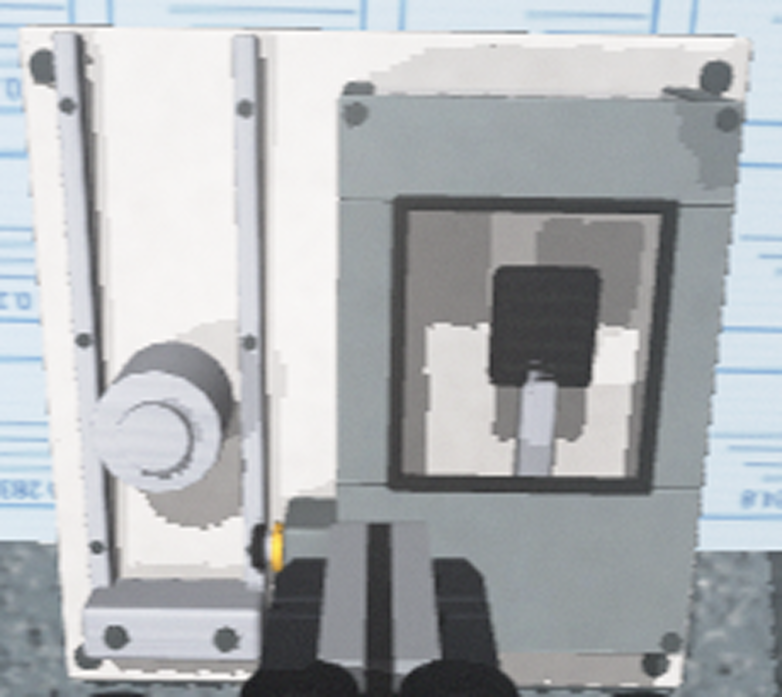

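Run:
```python
from h import *
import pickle
st=pickle.load(open('st1.p','rb'))
W=lambda x,y:((x+.5)/3.4-.5+210,(y+.5)/3.4-.5+90)
for nm,p,z in [('wNL',(665,213),75),('wNR',(408,211),75),('wFR',(400,476),75),('wFL',(640,478),75),
 ('gNR',(340,98),75),('gNL',(741,102),75),
 ('padN_R',(497,267),60),('padN_L',(600,268),60),('padF_L',(595,386),57),('padF_R',(490,383),57),
 ('dNR',(20,28),15),('dNL',(750,38),15),('dFR',(72,678),15),('dFL',(683,686),15),
 ('railRn_in',(84,33),25),('railLn_in',(233,36),25),('railRf_in',(105,545),25),('railLf_in',(248,545),25),('stopR',(88,600),41),('stopmid',(175,591),41),('stopL',(262,591),41),
 ('punch',(152,437),56),('dieTop',(158,433),51)]:
    print(nm,px2z('wrist',W(*p),z,st))
```

```text
wNL [477.41 175.85  75.  ]
wNR [479.2  100.65  75.  ]
wFR [563.23 101.46  75.  ]
wFL [561.54 177.14  75.  ]
gNR [447.58  80.09  75.  ]
gNL [445.08 193.97  75.  ]
padN_R [498.44 129.46  60.  ]
padN_L [497.74 161.47  60.  ]
padF_L [537.44 164.05  57.  ]
padF_R [537.48 129.99  57.  ]
dNR [433.1  -27.61  15.  ]
dNL [428.62 213.34  15.  ]
dFR [679.95 -23.08  15.  ]
dFL [676.05 219.38  15.  ]
railRn_in [433.7   -4.12  25.  ]
railLn_in [433.11  43.75  25.  ]
railRf_in [615.97  -5.04  25.  ]
railLf_in [614.31  47.94  25.  ]
stopR [629.94  -8.06  41.  ]
stopmid [625.3  23.4  41. ]
stopL [624.33  54.69  41.  ]
punch [560.08  19.91  56.  ]
dieTop [560.58  20.94  51.  ]
```

Run:
```python
from h import *
print(todelta([505,20,120],181.2)); print(todelta([505,20,23],181.2))
```

```text
(array([ -3.64, -72.53, 139.2 ]), np.float64(0.5855497604441098), np.float64(-178.21445023955587))
(array([ -3.62, -72.54, 236.2 ]), np.float64(0.5855497604441098), np.float64(-178.21445023955587))
```

Call:
{"fn": "step_arm", "kwargs": {"deltas": [[[0,-10,3,0],[-1,-28,12,0],[-2,-46,30,0.5],[-3,-62,54,0.5],[-4,-70,80,0.6],[-4,-72,106,0.6],[-4,-72,125,0.6],[-4,-72,137,0.6],[-4,-72,139,0.6],[-4,-72,139,0.6]]]}}

```text
t: 3.9
tool_pos: [505.7, 20.0, 120.3]
tcp_rot: [0.0, -0.01, 1.0, 0.0]
force: [0.1, -0.4, -0.6]
grip_width: -0.1
```

Run:
```python
from h import *
st=robot.observe();print(st['tool_pos'],st['force']); print(todelta([505,20,23],181.2))
im=robot.grab_frame('wrist'); cv2.imwrite('pics/w2.png',im)
W=lambda u,v,z:px2z('wrist',(u,v),z,st)
import pickle; pickle.dump(st,open('st2.p','wb'))
```

```text
[505.66  19.99 120.33] [ 0.15 -0.41 -0.59]
(array([ 0.66,  0.02, 97.33]), np.float64(-0.042707856708261716), np.float64(-178.84270785670824))
```

View pics/w2.png

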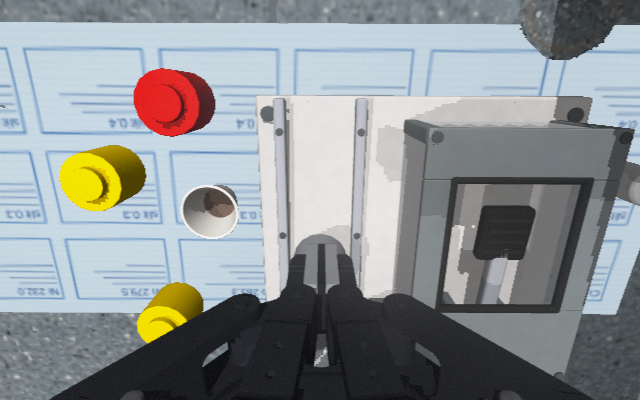

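The wrist view shows the shut fingers on the channel's centre line: rails at columns 285 and 357, fingers and die at about 321. Next I descend behind the die.

Call:
{"fn": "step_arm", "kwargs": {"deltas": [[[0,0,8,0],[0,0,22,0],[0,0,40,0],[0,0,58,0],[0,0,74,0],[0,0,86,0],[0,0,93,0],[0,0,96,0],[0,0,97,0],[0,0,97,0]]]}}

```text
t: 4.95
tool_pos: [505.7, 20.1, 23.5]
tcp_rot: [0.0, -0.01, 1.0, 0.0]
force: [-0.1, 0.3, 0.0]
grip_width: 0.2
```

Run:
```python
from h import *
st=robot.observe();print(st['tool_pos'],st['force']); print(todelta([605,22,23],181.2))
for n in ['scene','side']:
    cv2.imwrite(f'pics/{n}3.png',robot.grab_frame(n))
crop('pics/scene3.png',215,120,180,150,4,'pics/s3c.png')
crop('pics/side3.png',270,90,190,150,4,'pics/d3c.png')
```

```text
[505.73  20.06  23.5 ] [-0.11  0.26  0.02]
(array([-99.29,  -0.06,   0.57]), np.float64(-0.04796595411153248), np.float64(-178.8479659541115))
```

View pics/s3c.png

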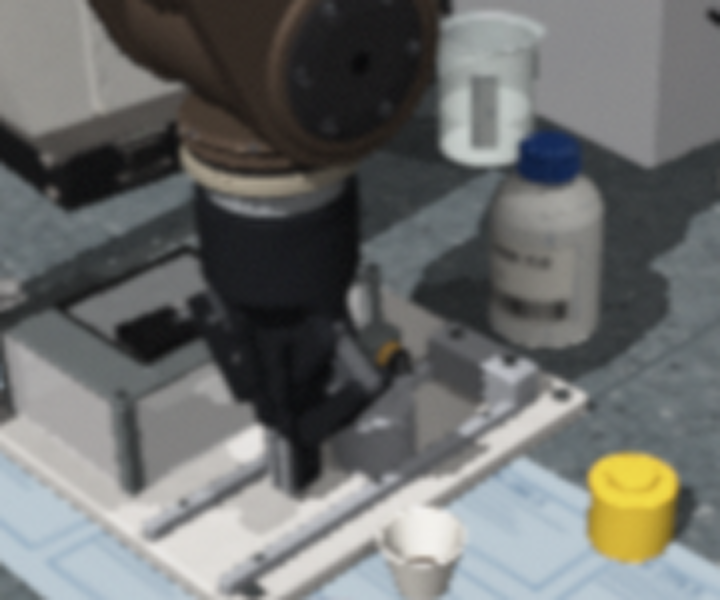

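View pics/d3c.png

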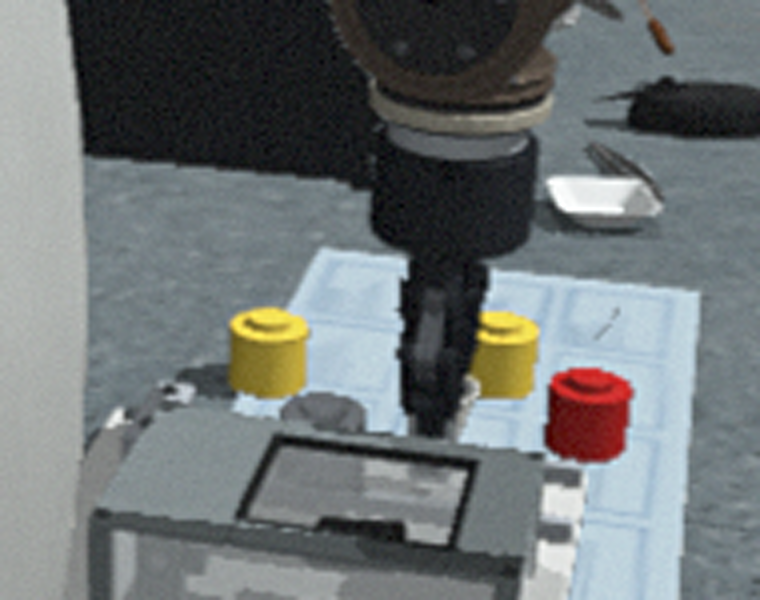

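Run:
```python
from h import *
c=robot.get_calibration('wrist');T=c['tool_from_camera']
for uv in [(305,250),(290,258),(272,297),(245,294),(225,303),(200,318),(170,330),(100,370),(60,395)]:
    d=T[:3,:3]@np.array([(uv[0]-c['cx'])/c['fx'],-(uv[1]-c['cy'])/c['fy'],-1]);o=T[:3,3]
    print(uv,[(o+d*(x-o[0])/d[0])[1:].round(1) for x in (15,0,-12)])
crop('pics/w2.png',180,220,280,180,2.8,'pics/w2c.png')
```

```text
(305, 250) [array([ -6.4, -20.2]), array([-8. ,  9.4]), array([-9.2, 33.1])]
(290, 258) [array([-12., -27.]), array([-14.9,   1. ]), array([-17.2,  23.3])]
(272, 297) [array([-15.4, -52.7]), array([-19.1, -30.9]), array([-22.1, -13.5])]
(245, 294) [array([-24.3, -51.1]), array([-30.2, -28.9]), array([-34.9, -11.2])]
(225, 303) [array([-29.4, -55.8]), array([-36.5, -34.8]), array([-42.2, -18. ])]
(200, 318) [array([-34.6, -62.9]), array([-43. , -43.5]), array([-49.7, -28.1])]
(170, 330) [array([-41.1, -67.9]), array([-51. , -49.8]), array([-58.9, -35.3])]
(100, 370) [array([-51.5, -81.4]), array([-64. , -66.6]), array([-73.9, -54.8])]
(60, 395) [array([-55.9, -88.1]), array([-69.4, -74.9]), array([-80.2, -64.3])]
```

View pics/w2c.png

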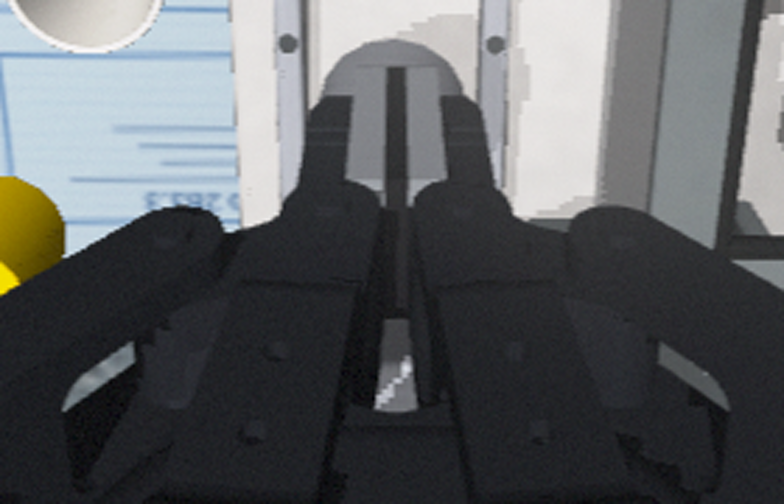

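Call:
{"fn": "step_arm", "kwargs": {"deltas": [[[-4,0,0,0],[-9,0,0,0],[-14,0,0,0],[-18,0,0,0],[-22,0,0,0],[-26,0,0,0],[-30,0,0,0],[-34,0,0,0],[-38,0,0,0],[-42,0,0,0]]]}}

```text
t: 6.05
tool_pos: [547.8, 20.9, 23.1]
tcp_rot: [-0.0, -0.01, 1.0, 0.0]
force: [-2.5, -0.3, 0.0]
grip_width: -0.2
```

Run:
```python
from h import *
st=robot.observe();print(st['tool_pos'],st['force'])
for n in ['scene']:
    cv2.imwrite(f'pics/{n}4.png',robot.grab_frame(n))
crop('pics/scene4.png',235,170,150,110,5,'pics/s4c.png')
```

```text
[547.81  20.94  23.09] [-2.48 -0.33  0.03]
```

View pics/s4c.png

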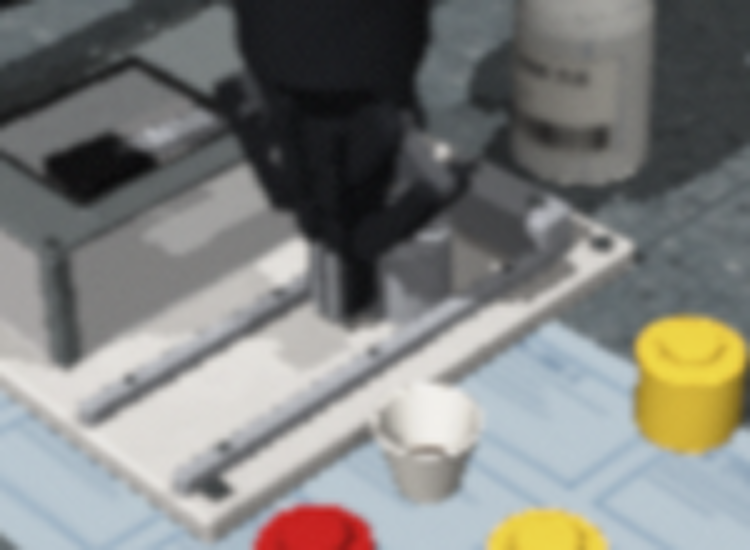

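The scene view shows the die upright against the fingers at about (418,270) in the crop. The −2.5 N reading confirms contact. I'll continue slowly to within about 6 mm of the predicted home at TCP x ≈ 576.

Call:
{"fn": "step_arm", "kwargs": {"deltas": [[[-3,0,0,0],[-6,0,0,0],[-9,0,0,0],[-11,0,0,0],[-13,0,0,0],[-15,0,0,0],[-17,0,0,0],[-19,0,0,0],[-21,0,0,0],[-23,0,0,0]]]}}

```text
t: 7.1
tool_pos: [570.7, 21.4, 23.1]
tcp_rot: [0.0, -0.01, 1.0, 0.0]
force: [-2.4, -0.5, 0.1]
grip_width: 0.3
```

Call:
{"fn": "step_arm", "kwargs": {"deltas": [[[-0.7,0,0,0],[-1.4,0,0,0],[-2.1,0,0,0],[-2.8,0,0,0],[-3.5,0,0,0],[-4.2,0,0,0],[-4.9,0,0,0],[-5.6,0,0,0],[-6.3,0,0,0],[-6.3,0,0,0]]]}}

```text
t: 8.1
tool_pos: [576.9, 21.5, 23.1]
tcp_rot: [0.0, -0.01, 1.0, 0.0]
force: [-1.3, -0.1, -1.0]
grip_width: -0.0
```

Call:
{"fn": "step_arm", "kwargs": {"deltas": [[[-0.4,0,0,0],[-0.8,0,0,0],[-1.2,0,0,0],[-1.6,0,0,0],[-2,0,0,0],[-2.4,0,0,0],[-2.8,0,0,0],[-3.2,0,0,0],[-3.6,0,0,0],[-4,0,0,0]]]}}

```text
t: 9.1
tool_pos: [578.7, 21.6, 23.1]
tcp_rot: [-0.002, -0.01, 1.0, 0.0]
force: [-15.1, -1.8, 8.7]
grip_width: 0.4
```

Run:
```python
from h import *
st=robot.observe();print(st['tool_pos'],st['force'])
cv2.imwrite('pics/w5.png',robot.grab_frame('wrist'))
cv2.imwrite('pics/scene5.png',robot.grab_frame('scene'))
crop('pics/scene5.png',265,180,130,90,6,'pics/s5c.png')
```

```text
[578.69  21.59  23.12] [-15.07  -1.81   8.75]
```

View pics/s5c.png

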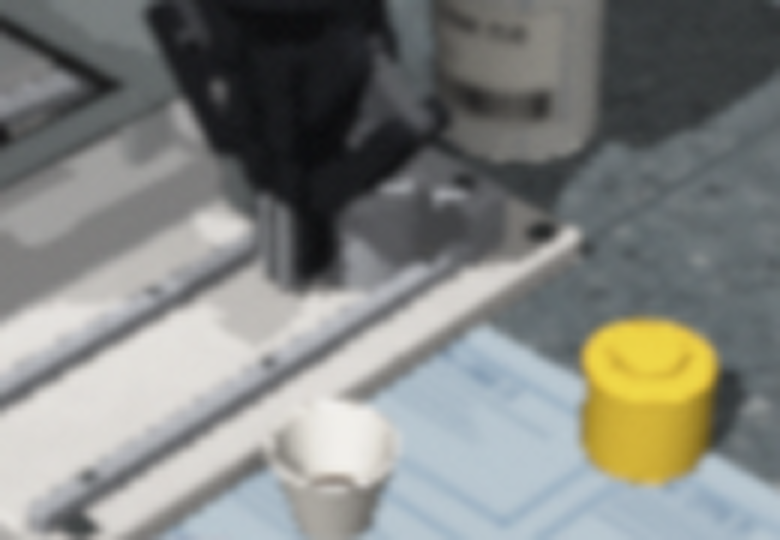

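The force jumped to 15 N and the tool stopped at x = 578.7, so the die is against the stop. The scene view shows it touching the block. I'll back off, rise and go above the window.

Call:
{"fn": "step_arm", "kwargs": {"deltas": [[[3,0,0,0],[8,0,0,0],[14,0,0,0],[20,0,0,0],[21,0,-8,0],[21,0,-24,0],[21,0,-44,0],[21,0,-66,0],[21,0,-90,0],[21,0,-110,0]]]}}

```text
t: 10.2
tool_pos: [560.0, 21.1, 135.1]
tcp_rot: [0.001, -0.01, 1.0, -0.0]
force: [0.3, -0.2, 0.0]
grip_width: 0.2
```

Run:
```python
from h import *
print(robot.observe()['tool_pos'],todelta([519,142,135],181.2))
```

```text
[560.02  21.13 135.07] (array([ 38.59, 121.67,   0.01]), np.float64(-0.05158665165720322), np.float64(-178.8515866516572))
```

Call:
{"fn": "step_arm", "kwargs": {"deltas": [[[4,10,0,0],[10,28,0,0],[16,48,0,0],[22,68,0,0],[28,88,0,0],[34,106,0,0],[38,117,0,0],[38.5,121.5,0,0],[38.5,121.5,0,0],[38.5,121.5,0,0]]]}}

```text
t: 11.2
tool_pos: [519.1, 141.5, 133.1]
tcp_rot: [0.0, -0.01, 1.0, 0.0]
force: [0.5, -1.1, 0.1]
grip_width: 0.0
```

Run:
```python
from h import *
import pickle
st=robot.observe();print(st['tool_pos'],st['force'])
pickle.dump(st,open('st6.p','wb'))
for n in ['wrist','scene','side']: cv2.imwrite(f'pics/{n}6.png',robot.grab_frame(n))
crop('pics/scene6.png',195,120,180,140,4.2,'pics/s6c.png')
crop('pics/side6.png',270,90,180,140,4.2,'pics/d6c.png')
```

```text
[519.05 141.51 133.08] [ 0.46 -1.13  0.09]
```

View pics/wrist6.png

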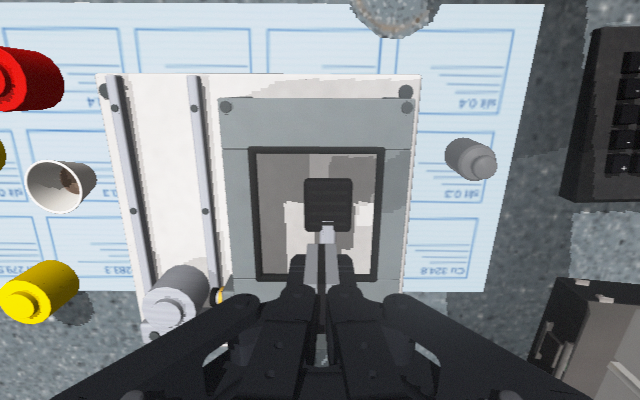

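View pics/s6c.png

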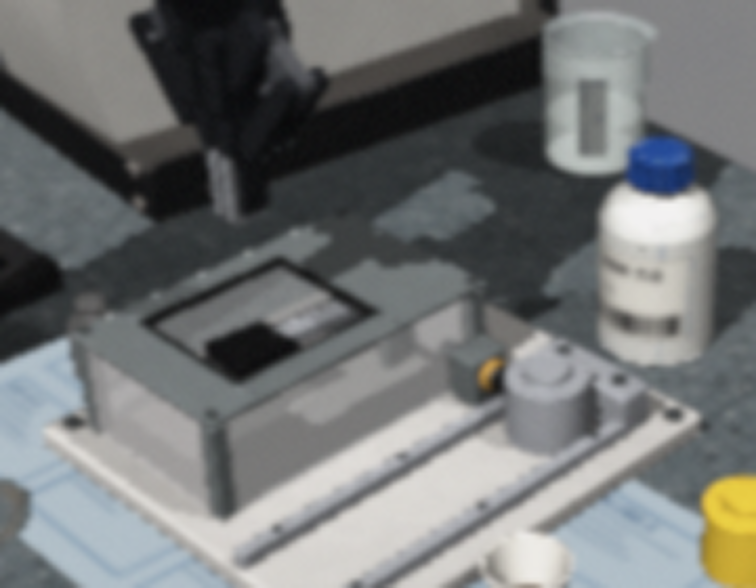

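View pics/d6c.png

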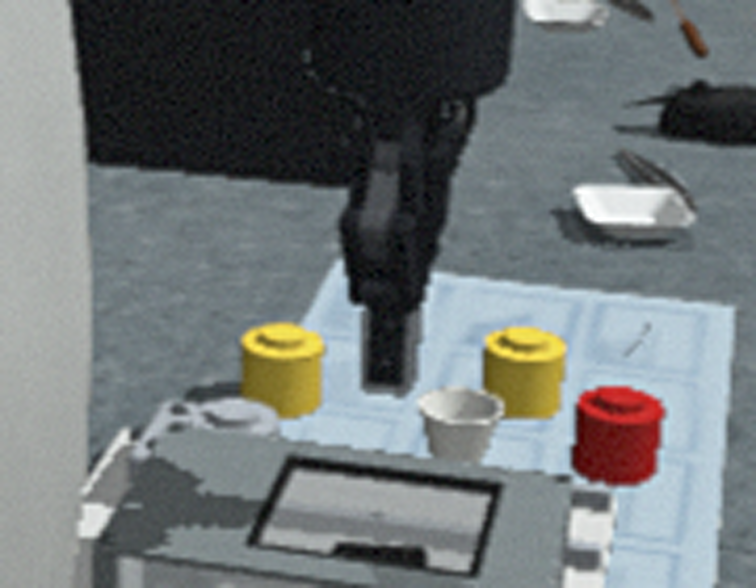

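The die stands home against the stop, with the plunger beside it. In the wrist view the window's inner edges are at about (257..376, 154..276) and the paddle at (304..352, 179..231). I'll remeasure both from this pose.

Run:
```python
from h import *
import pickle
st=pickle.load(open('st6.p','rb'))
for nm,p,z in [('wNR',(257,154),75),('wNL',(377,155),75),('wFR',(256,274),75),('wFL',(371,276),75),('pNR',(304,179),60),('pNL',(352,180),60),('pFR',(304,231),55),('pFL',(351,231),55),('punch',(172,308),56)]:
    print(nm,px2z('wrist',p,z,st))
print(todelta([519,142,60],181.2))
```

```text
wNR [479.48 101.7   75.  ]
wNL [478.6  175.17  75.  ]
wFR [562.86  97.82  75.  ]
wFL [562.84 177.08  75.  ]
pNR [498.62 129.82  60.  ]
pNL [498.66 162.17  60.  ]
pFR [538.83 129.78  55.  ]
pFL [538.14 163.83  55.  ]
punch [605.76  27.08  56.  ]
(array([ 0.05,  0.7 , 73.12]), np.float64(-0.0958112248508769), np.float64(-178.8958112248509))
```

Call:
{"fn": "step_arm", "kwargs": {"deltas": [[[0,0,6,0],[0,0.5,18,0],[0,0.5,30,0],[0,0.5,41,0],[0,0.5,51,0],[0,0.5,59,0],[0,0.5,65,0],[0,0.5,69,0],[0,0.5,71,0],[0,0.5,71,0]]]}}

```text
t: 12.35
tool_pos: [518.9, 142.4, 62.1]
tcp_rot: [0.0, -0.01, 1.0, 0.0]
force: [-0.0, -0.7, -0.1]
grip_width: -0.2
```

Run:
```python
from h import *
st=robot.observe();print(st['tool_pos'],st['force'])
for n in ['wrist','scene','side']: cv2.imwrite(f'pics/{n}7.png',robot.grab_frame(n))
a=cv2.imread('pics/wrist7.png')[100:340,150:470]
b=cv2.imread('pics/scene7.png')[140:220,205:325];c=cv2.imread('pics/side7.png')[150:250,300:420]
r=cv2.resize
cv2.imwrite('pics/m7.png',np.hstack([r(b,(400,267)),r(c,(400,333))[:267]]));cv2.imwrite('pics/w7.png',r(a,(640,480)))
```

```text
[518.88 142.38  62.12] [-0.03 -0.66 -0.05]
```

View pics/m7.png

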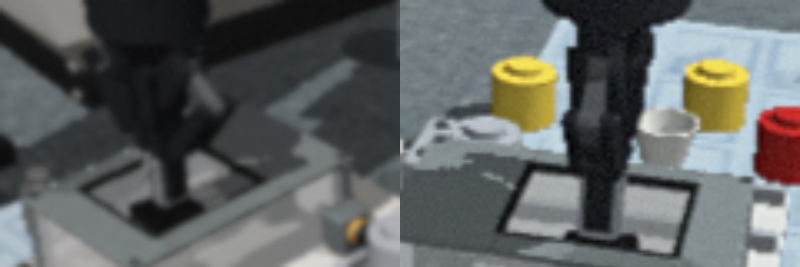

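View pics/w7.png

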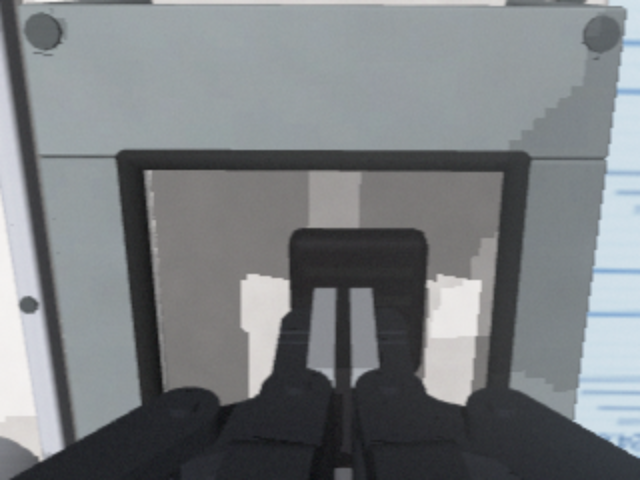

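The fingers are inside the window, clear of the black edge on all sides and just above the paddle, with no force reading. Now I press slowly.

Call:
{"fn": "step_arm", "kwargs": {"deltas": [[[0,0,2,0],[0,0,4,0],[0,0,6,0],[0,0,8,0],[0,0,10,0],[0,0,12,0],[0,0,14,0],[0,0,16,0],[0,0,18,0],[0,0,20,0]]]}}

```text
t: 13.5
tool_pos: [518.5, 142.4, 42.1]
tcp_rot: [-0.0, -0.01, 1.0, 0.0]
force: [-4.5, 0.1, 7.0]
grip_width: -0.2
```

Call:
{"fn": "step_arm", "kwargs": {"deltas": [[[0,0,0.6,0],[0,0,1.2,0],[0,0,1.8,0],[0,0,2.4,0],[0,0,3,0],[0,0,3.6,0],[0,0,4.2,0],[0,0,4.8,0],[0,0,5,0],[0,0,5,0]]]}}

```text
t: 14.5
tool_pos: [518.8, 142.4, 37.4]
tcp_rot: [0.0, -0.01, 1.0, 0.0]
force: [-4.6, -0.5, 10.0]
grip_width: -0.2
```

Call:
{"fn": "step_arm", "kwargs": {"deltas": [[[0,0,0.3,0],[0,0,0.6,0],[0,0,0.9,0],[0,0,1.2,0],[0,0,1.5,0],[0,0,1.8,0],[0,0,2,0],[0,0,2,0],[0,0,2,0],[0,0,2,0]]]}}

```text
t: 15.5
tool_pos: [518.9, 142.4, 36.7]
tcp_rot: [0.001, -0.01, 1.0, 0.0]
force: [-8.7, -1.5, 26.7]
grip_width: -0.4
```

Force rose to 27 N with z stuck at 36.7 mm, which matches the expected 37 mm on the stop. I'll check by picture.

Run:
```python
from h import *
for n in ['wrist','scene','side']: cv2.imwrite(f'pics/{n}8.png',robot.grab_frame(n))
st=robot.observe();print(st['t'],st['tool_pos'],st['force'])
crop('pics/scene8.png',205,140,180,140,4.2,'pics/s8c.png')
crop('pics/side8.png',280,130,150,160,3.7,'pics/d8c.png')
```

```text
15.65 [518.91 142.39  36.72] [-9.8  -1.18 26.95]
```

View pics/s8c.png

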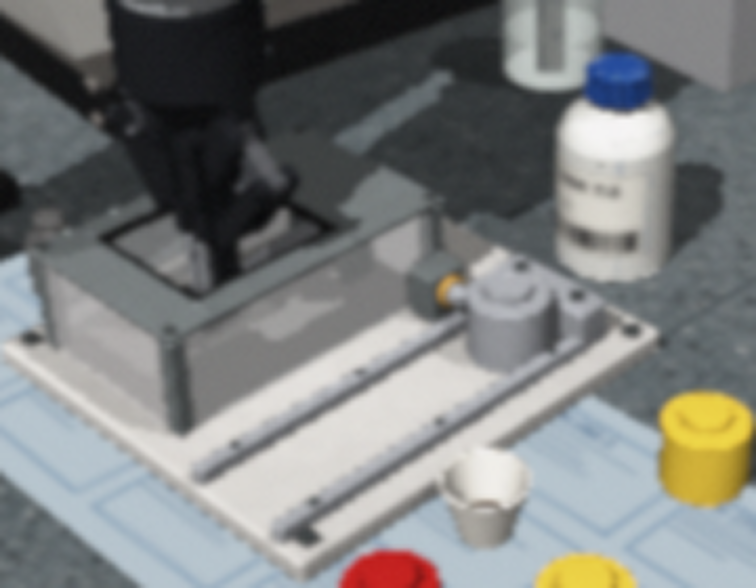

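View pics/d8c.png

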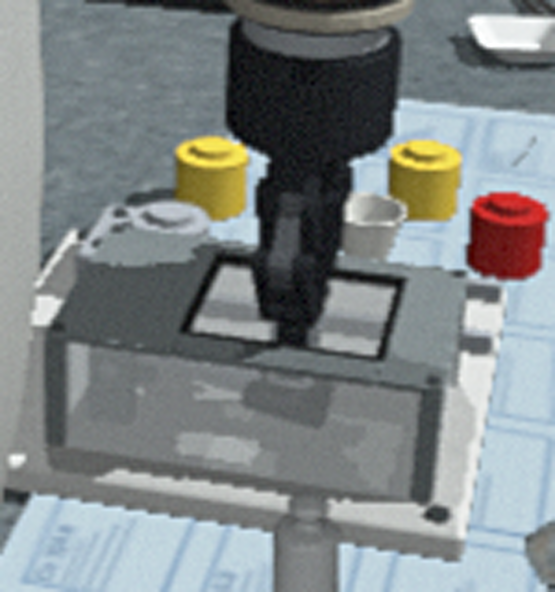

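View pics/wrist8.png

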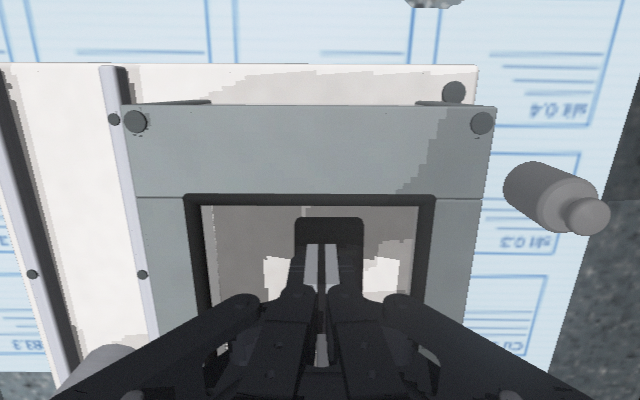

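The lever is down, the plunger is out against the die, and the fingers are clear of the window edge. The weight, bottle and crucible are standing. One last numeric check of the die against the stop before handing in.

Run:
```python
from h import *
f=lambda x,y,ox,oy,s:((x+.5)/s-.5+ox,(y+.5)/s-.5+oy)
print(px2z('scene',f(547,362,195,120,4.2),56),px2z('scene',f(510,279,205,140,4.2),56))
a=cv2.imread('pics/scene6.png')[190:245,300:350];b=cv2.imread('pics/scene8.png')[190:245,300:350]
cv2.imwrite('pics/cmp.png',cv2.resize(np.hstack([a,b]),None,fx=7,fy=7,interpolation=cv2.INTER_CUBIC))
```

```text
[614.02  23.17  56.  ] [615.17  20.71  56.  ]
```

View pics/cmp.png

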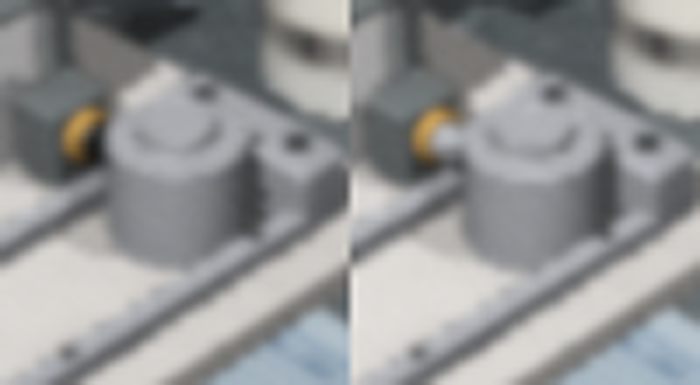

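The comparison shows the die nudged about 2 mm to the right by the plunger, as expected, and still against the stop.

Run:
```python
from rig import robot
st=robot.observe();print(st['t'],st['tool_pos'],st['force']); print(robot.hand_in())
```

```text
15.65 [518.91289335 142.3943947   36.71577959] [-9.80079632 -1.17561111 26.95395857]
the job is handed in; nothing more can be done
None
```

The job is handed in at t = 15.65 s: the die is home against the stop, and the shut fingertips are still holding the lever fully down.

- **Die:** I pushed it along the channel at about 2.5 N. It met the stop where the reading rose to 15 N at TCP x = 578.7. After the press, the plunger had nudged it about 2 mm to the right, and the pictures show it still against the stop.
- **Lever:** The TCP is at z = 36.7 mm (about 37 mm expected when fully down). The force stopped rising smoothly and jumped to 27 N there, so the lever is on its stop. I had no direct reading of the lever angle.
- **Guard:** The fingers went in near the window's centre, and the pictures show them clear of the black edge on all sides. No force showed until they reached the pad.
- **Bystanders:** The crucible, weight and bottle look upright and undisturbed in the last pictures, though I did not measure their positions.
- **Disagreement between cameras:** The scene camera put points on the channel up to about 6 mm away from where the wrist camera did. I used the wrist values, and the contact forces fit them.

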